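# Tighten the cam locks of a flat-pack spice shelf

### The job

The flat-pack spice shelf stands upside down on the worktop with its two end panels still loose. Take the stubby flat-blade screwdriver out of its wooden block, and at each end set its blade in the slot of the round cam lock and turn it clockwise, about a quarter turn, until it seats and the end panel is drawn tight against the board; stop as soon as it seats, for forcing it further tears the fitting out. Then put the screwdriver back upright in its hole in the block, and leave the jars behind the shelf standing.

Things in the scene. Friction and masses are not known exactly. Their poses are not given: they have to be found in the camera images.
- spice_shelf: Pale wooden shelf, upside down, fixed to the worktop; origin at worktop level under its middle, x across it (away from the robot), y along it to the left, z up. Board 262 x 110 mm, upper face 90 mm up; end panels 16 mm thick, 94 mm high; 302 mm long in all. In the board, at y = +104 and -104 mm, sits a cam lock: a flush bright metal disc, 28 mm across, slotted right across.
- cam_left_face (a point): Centre of the left cam's face, level with the board's upper face; fixed to the shelf, with the shelf's axes. The cam turns in a fixed barrel (barrel_left). Slot 4 mm wide, 7 mm deep, edges chamfered. Seen from above, the slot stands at first 95 to 157 degrees counter-clockwise of x: not measured, find it by eye or by touch (the blade stops on the face, or drops 6 to 7 mm into the slot; it does not drag the cam).
- cam_right_face (a point): The same for the right cam (barrel_right). Each cam turns clockwise, stiffly (0.1 to 0.2 N m), by 73 to 90 degrees, and seats against a hard stop with its slot between 23 and 67 degrees: not measured, felt as the moment rising. Over half a newton-metre there tears the fitting. It stays where it is left. With play and give, the blade runs 10 to 25 degrees ahead of the slot as it turns it.
- end_left_top (a point): Middle of the top edge of the left end panel, 94 mm up. The cam draws the panel in by 4 mm, in proportion to its turn: y in the shelf's frame is 0.143 with the cam fully open (a gap at the end of the board) and 0.139 when the panel is tight on the board and the cam seated. Only the cam moves the panel.
- end_right_top (a point): The same for the right end panel: y in the shelf's frame goes from -0.143 to -0.139.
- driver_mid (a point): Screwdriver, 90 mm long, 70 to 120 g: its axis, half-way up, 45 mm above the tip. z points from blade to handle (up), x along the blade's width. From the tip: blade 14 mm wide, 2.4 mm thick (1.6 mm at the tip), 10 mm long; shaft 9 mm thick; round black collar 35 mm across from 40 to 46 mm; square orange handle 24 mm across its flats (square to x and y) from 46 to 90 mm.
- block_hole (a point): Centre of the mouth of the screwdriver's hole in the flat top of a fixed dark wooden block, 46 mm up. The hole is 20 mm wide and goes right through: the screwdriver hangs in it on its collar, tip 6 mm above the worktop. Axes of the block: x across it (60 mm), y along it: 39 mm of block to -y, 91 mm to +y, where small bits stand up 6 mm.
- spice_a: Loose spice jar with a black lid behind the shelf, 41 mm thick, 105 mm high; origin at the centre of its foot.
- spice_b: Another such spice jar.
- spice_c: Another such spice jar.
- salt_shaker: Loose glass salt shaker with a grey top behind the shelf, 44 mm thick, 90 mm high; origin at the centre of its foot.
- pepper_mill: Loose dark wooden pepper mill behind the shelf, 58 mm thick, 150 mm high; origin at the centre of its foot.
Things that resemble listed ones, but are neither listed nor needed, are in the scene too. Leave any green or yellow look-alike of the part that bears driver_mid alone.

How it is judged:
By the outcome, as a careful person would: the job done as asked, in the order asked, and still so for the second after the job is handed in, with the robot touching nothing.
It also fails if it takes over 72 s, if anything falls off the work surface, if the arm or the gripper's body presses on something with over 40 N, if the wrist force passes 120 N, or if a joint passes its speed limit or range.

### The arm

A 6-joint arm with a two-finger parallel gripper is mounted at the origin on a cart in front of the work surface, level with it; the furniture and walls round the work are solid. World frame = base frame: x ahead of the robot, y to its left, z up, the work surface at z = 0. Lengths are in m, angles in rad, forces in N, time in s.
With the tool pointing down it reaches from about 0.425 to 0.95 m from the base axis. Payload 14.7 kg.
Tool frame: the origin (TCP) lies at the very end of the fingers, on their centre line; the grasp point (between the pads) lies behind it (env.pinch_z is the z of the grasp point in the tool frame, in m); z points along the fingers, y is the line along which they close (so a half turn about z gives the same grasp; the last joint's range is limited). The gripper opens to 85 mm and grips with 20 to 120 N. Pads are 22 mm wide; open, the fingers measure 114 mm over their backs; the gripper's body (76 mm by 85 mm) begins 54 mm behind the grasp point. The pads swing forward as they close: fully open they stand 13 mm farther back than shut.
Start: joints at [1.23, 0.48, 1.596, -0, 1.065, -0.047], TCP at [0.188, 0.622, 0.231] pointing down, gripper open.
Joint ranges: [-2.75, 2.75], [-0.82, 2.05], [0.23, 2.67], [-1.56, 4.7], [0.09, 2.69], [-2.92, 2.92]. Speed limits (rad/s): [1.89, 1.89, 2.39, 3.01, 3.01, 3.01].

### API

Orientations are given as a rotation vector (axis times angle).
In Python, from bench import env, gripper_to, grab_frame, ticket gives the robot as it stands. Calls block until the motion is done:
- env.move_to(position, orientation): joint-space move of the TCP to a pose.
- env.move_l(position, ori=None, rate=0.15, until_force=None): straight line of the TCP; ori=None keeps the orientation; rate is the mean speed in m/s. With until_force (N) it stops when the force on the tool has changed by that much, and returns True; else False.
- env.move_joints(angles): joint-space move.
- gripper_to(opening, grasp_force=None): opening from 0.0 (shut) to 1.0 (fully open); grasp_force is the grip in N (None keeps the last); returns when the fingers have stopped.
- env.dwell(seconds).
- env.solve_ik(position, orientation): joint angles nearest the present ones, or None.
- env.observe(): the state.
- grab_frame(name): name is "side" or "top"; returns a dict with "image" (480x640x3 uint8, red, green, blue), "fx", "fy", "cx", "cy" (pixels), "position" and "orientation" of the camera in the world. Camera axes: x right, y down, z forward; pixel columns grow to the right and rows downward; lengths in m; the calibration is good to about 2 mm. A picture is of the moment at which its call begins. There is no depth.
A pose or a line that the arm cannot do raises env.Unreachable and nothing moves.
- ticket.finish_job(): hands the job in; it is judged then, once.
The state is a dict: "time": time; "joint_positions": joint angles; "qd": joint speeds; "tau": joint torques, N m; "eef_pos": TCP position; "ee_rot": TCP orientation; "wrist_force": force on the tool from outside, world axes, zero at the start; "wrist_torque": the same for the moment, N m; "finger_gap": opening from 0.0 (shut) to 1.0 (fully open); "grip_force": force on a finger pad.
Only numpy, scipy, OpenCV 4.12 (cv2) and the standard library are available. Lean on these libraries where they do the work, as an engineer would, in place of code of your own. Each camera call takes 0.05 s, during which the arm holds its last target. There are 200 camera calls.

## Working session

There is one attempt and no reset: what is moved stays moved. The work goes in short steps, each a Python script; the robot and the scene stay as the last script left them, time stands still between calls to the robot, and variables do not carry over. Pictures are saved under pics/ and viewed, at most 10 in all, crops included, and the job is handed in when it is done.

```bash
ls; mkdir -p pics; python3 - <<'E'
from bench import env, gripper_to, grab_frame, ticket
import cv2,numpy as np
for n in("side","top"):
    f=grab_frame(n); cv2.imwrite(f"pics/{n}0.png",f["image"][:,:,::-1]); print(n,[f[k] for k in("fx","fy","cx","cy","position","orientation")])
o=env.observe();print(o,env.pinch_z)
E
```

```text
pics
side [623.1004632818699, 623.1004632818699, 317.69173339269884, 232.42300453365672, array([0.35733343, 1.02167571, 0.61205871]), array([-0.26718888,  2.60659583, -1.51372537])]
top [460.960665074904, 460.960665074904, 321.279202196799, 246.85681349239385, array([0.42467021, 0.09118767, 0.97823103]), array([-2.15013219,  2.16915516, -0.15357126])]
{'time': 0.1, 'joint_positions': array([ 1.23039270e+00,  4.80789334e-01,  1.59676722e+00,  1.80679801e-06,
        1.06509766e+00, -4.66206814e-02]), 'qd': array([ 9.99581346e-04, -1.32874934e-03, -1.77866654e-03,  1.30126460e-04,
       -5.09565637e-05,  1.38493356e-04]), 'tau': array([ 1.40688378e-03, -9.52249503e+01, -4.31041825e+01, -3.44381460e-04,
        5.16427608e-03, -4.50529546e-05]), 'eef_pos': array([0.18810122, 0.62182903, 0.23073972]), 'ee_rot': array([-4.59786614e-01, -3.10755621e+00,  1.63579235e-03]), 'wrist_force': array([ 0.19469058, -1.00304959, -0.37037485]), 'wrist_torque': array([ 0.0378323 , -0.02239454,  0.01350679]), 'grip_force': 0.0, 'finger_gap': 0.9972772370907921} -0.0187
```

View pics/side0.png

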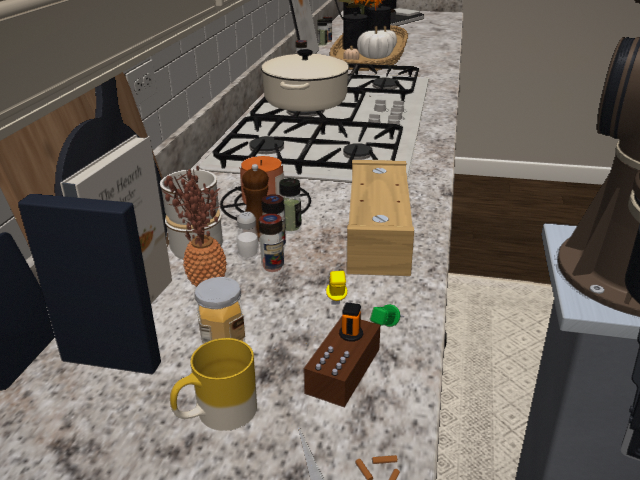

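View pics/top0.png

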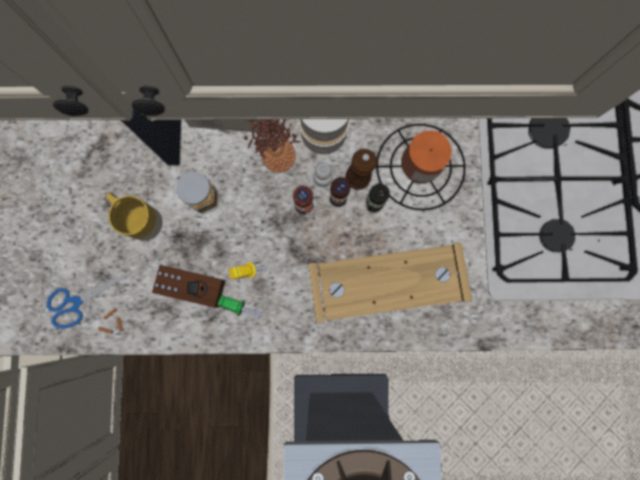

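Side view: the orange driver stands in the block at (351,320); the shelf is at (380,215) with cams at (381,218) and (379,170). Top view: the driver is at (198,287), and the cams are at (337,290) on the left and (443,274) on the right.

What could be taken for the driver: the orange handle in the block (198,287), the yellow look-alike (243,271), the green look-alike (232,304), and the orange pot (430,155). I choose the orange one in the block and check it in a close crop.

```bash
cat > h.py <<'E'
from bench import env, gripper_to, grab_frame, ticket
import cv2,numpy as np
from scipy.spatial.transform import Rotation as R
def ray(f,p):
    d=R.from_rotvec(f["orientation"]).apply([(p[0]-f["cx"])/f["fx"],(p[1]-f["cy"])/f["fy"],1.]); return np.array(f["position"]),d
def cast(f,p,z):
    o,d=ray(f,p); return o+d*(z-o[2])/d[2]
def proj(f,P):
    c=R.from_rotvec(f["orientation"]).inv().apply(np.array(P)-f["position"]); return np.array([f["fx"]*c[0]/c[2]+f["cx"],f["fy"]*c[1]/c[2]+f["cy"]])
def tri(f,p,g,q):
    a,u=ray(f,p);b,v=ray(g,q);s=np.linalg.lstsq(np.c_[u,-v],b-a,rcond=None)[0]
    P,Q=a+u*s[0],b+v*s[1];return (P+Q)/2,np.linalg.norm(P-Q)
def blobs(m,n=3):
    c,_=cv2.findContours(m.astype(np.uint8),cv2.RETR_EXTERNAL,cv2.CHAIN_APPROX_NONE)
    return sorted(c,key=cv2.contourArea)[::-1][:n]
def down(a):  # tool down, tool y along world angle a+90deg (tool x at angle a)
    return (R.from_euler('z',a)*R.from_euler('x',np.pi)).as_rotvec()
E
python3 - <<'E'
from h import *
f=grab_frame("top");g=grab_frame("side")
F,G=f["image"],g["image"]
def crop(I,x,y,w,h,s): return cv2.resize(I[y:y+h,x:x+w],(w*s,h*s),interpolation=cv2.INTER_CUBIC)
A=np.zeros((600,800,3),np.uint8)
A[:300,:480]=crop(F,145,255,120,75,4)[:300]
A[:240,480:]=crop(G,300,270,80,60,4)[:, :320]
A[300:,:320]=crop(F,317,272,40,37,8)[:300-4].copy() if 0 else cv2.resize(F[272:310,317:357],(320,300),interpolation=cv2.INTER_CUBIC)
A[300:,320:640]=cv2.resize(F[255:293,423:463],(320,300),interpolation=cv2.INTER_CUBIC)
cv2.imwrite("pics/c1.png",A[:,:,::-1])
for n,I,fr in(("top",F,f),("side",G,g)):
    H=cv2.cvtColor(I,cv2.COLOR_RGB2HSV)
    om=(H[...,0]>5)&(H[...,0]<18)&(H[...,1]>200)&(H[...,2]>120)
    for c in blobs(om): print(n,"orange",cv2.minAreaRect(c),cv2.contourArea(c))
    gm=(H[...,1]<75)&(H[...,2]>100)
    M=np.zeros_like(gm); 
    if n=="top": M[255:315,318:465]=1
    else: M[160:235,365:400]=1
    for c in blobs(gm&M,4): print(n,"grey",cv2.minAreaRect(c),cv2.contourArea(c), cast(fr,cv2.minAreaRect(c)[0],.09))
    wm=(H[...,0]>10)&(H[...,0]<25)&(H[...,1]>75)&(H[...,2]>90); M[:]=0
    if n=="top":
        M[235:330,300:480]=1
        c=blobs(wm&M,1)[0];b=cv2.boxPoints(cv2.minAreaRect(c));print("shelf",b,[cast(fr,p,.094).round(4) for p in b])
        dm=(H[...,2]<110)&(H[...,1]>100);M[:]=0;M[255:315,145:226]=1
        c=blobs(dm&M,1)[0];b=cv2.boxPoints(cv2.minAreaRect(c));print("block",b,[cast(fr,p,.046).round(4) for p in b])
E
```

```text
top grey ((413.5, 307.0), (14.0, 101.0), 90.0) 680.5 [ 0.42324163 -0.09549825  0.09      ]
top grey ((348.0, 263.0), (16.0, 60.0), 90.0) 229.0 [0.50889235 0.02858575 0.09      ]
top grey ((442.5000305175781, 274.0), (16.26345443725586, 14.849242210388184), 45.0) 186.0 [ 0.48598441 -0.15397397  0.09      ]
top grey ((336.5, 289.5), (15.0, 15.0), 90.0) 186.0 [0.45798035 0.05156431 0.09      ]
shelf [[308.63492 263.32254]
 [462.8134  242.2982 ]
 [470.7789  300.712  ]
 [316.60043 321.73633]] [array([0.5085, 0.1047, 0.094 ]), array([ 0.547 , -0.1952,  0.094 ]), array([ 0.4341, -0.2049,  0.094 ]), array([0.3973, 0.0903, 0.094 ])]
block [[153.15585 291.47034]
 [159.60483 264.95795]
 [228.88412 281.8097 ]
 [222.43515 308.32208]] [array([0.459 , 0.4176, 0.046 ]), array([0.5123, 0.4066, 0.046 ]), array([0.477 , 0.2663, 0.046 ]), array([0.4242, 0.2783, 0.046 ])]
side orange ((261.0621643066406, 163.31906127929688), (38.000038146972656, 14.926709175109863), 3.012787342071533) 349.5
side orange ((350.0, 324.5), (19.0, 16.0), 90.0) 129.0
side orange ((376.0, 2.5), (5.0, 2.0), 90.0) 7.0
side grey ((380.0, 218.5), (7.0, 16.0), 90.0) 86.5 [0.45780122 0.05648425 0.09      ]
side grey ((379.5, 170.5), (5.0, 13.0), 90.0) 49.5 [ 0.48446882 -0.14892164  0.09      ]
side grey ((397.0, 160.0), (4.0, 0.0), 180.0) 0.0 [ 0.45487524 -0.20997672  0.09      ]
```

View pics/c1.png

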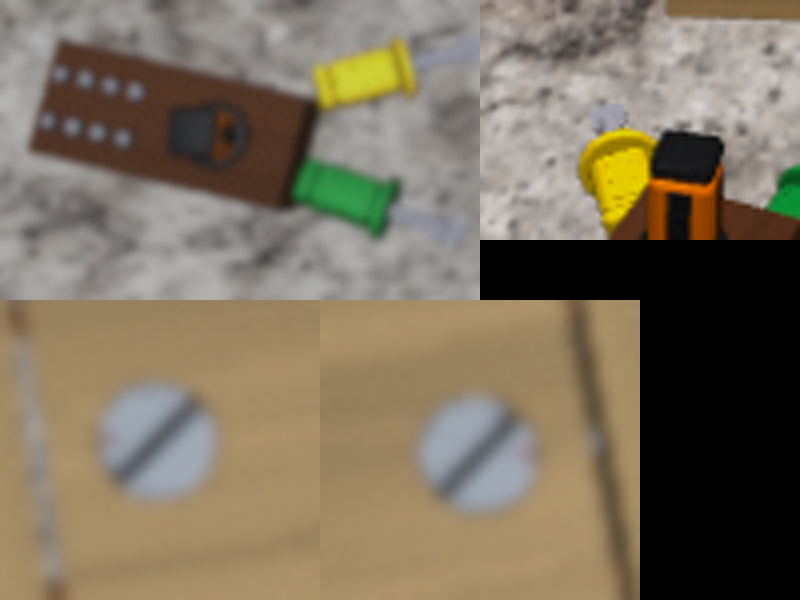

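The crop confirms the orange handle with its black cap, upright in the block: cap at about (192,287) in the top view and (352,309) in the side view. Green and yellow lie beside the block. Both slots run up to the right in the top view, at about 45° to the image.

```bash
python3 - <<'E'
from h import *
f=grab_frame("top");g=grab_frame("side")
F,G=f["image"],g["image"]
A=np.zeros((500,800,3),np.uint8)
A[:,:400]=np.clip(cv2.resize(F[272:304,180:212],(400,500*1),interpolation=cv2.INTER_CUBIC)*1.8,0,255) if 0 else np.pad(np.clip(cv2.resize(F[272:304,180:212],(400,400),interpolation=cv2.INTER_CUBIC)*2.0,0,255),((0,100),(0,0),(0,0)))
A[:,400:]=np.clip(cv2.resize(G[296:346,331:371],(400,500),interpolation=cv2.INTER_CUBIC)*2.0,0,255)
cv2.imwrite("pics/c2.png",A[:,:,::-1])
for nm,c in(("L",(336.5,289.5)),("R",(442.5,274))):
    V=cv2.cvtColor(F,cv2.COLOR_RGB2GRAY).astype(float)
    yy,xx=np.mgrid[-7:8,-7:8]; m=np.hypot(xx,yy)<6
    x=(xx+int(c[0]))[m];y=(yy+int(c[1]))[m];w=np.clip(np.percentile(V[y,x],80)-10-V[y,x],0,None)
    P=np.array([cast(f,(a,b),.09)[:2] for a,b in zip(x,y)]);mu=(P*w[:,None]).sum(0)/w.sum()
    C=((P-mu)*w[:,None]).T@(P-mu);e,v=np.linalg.eigh(C);print(nm,mu,np.degrees(np.arctan2(v[1,1],v[0,1]))%180,e)
print(proj(f,(.47,.3,.096)),cast(f,(192.5,287.5),.096),cast(g,(352,309.2),.096))
E
```

```text
L [0.45837584 0.05204096] 134.63127434301796 [0.00490361 0.07366584]
R [ 0.48561598 -0.15355125] 135.33389484059057 [0.00439071 0.07656628]
[206.18603404 284.24085906] [0.46404473 0.32582167 0.096     ] [0.46180127 0.33582421 0.096     ]
```

View pics/c2.png

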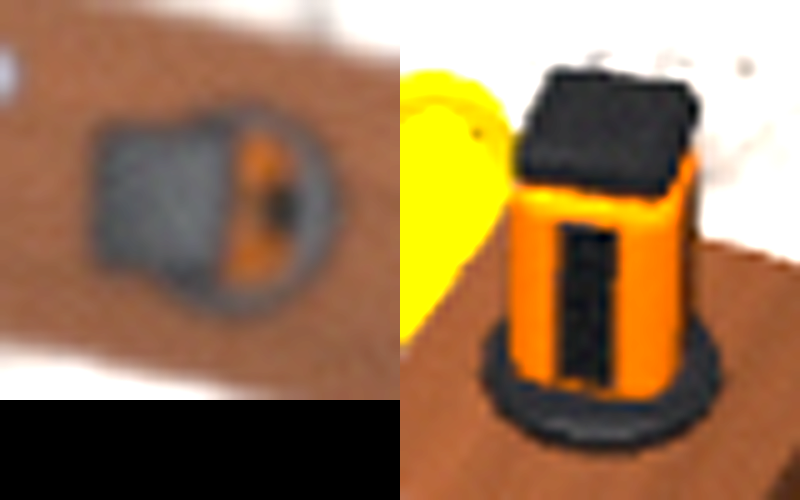

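The zoom shows the cap's top face and the collar ring. Top view: cap about (193,288), collar centre about (198,289). Side view: cap about (351.2,308), collar centre about (350.6,332.5). I'll cast these points and compare them.

```bash
python3 - <<'E'
from h import *
f=grab_frame("top");g=grab_frame("side")
t=lambda x,y:(180+x/12.5-.5,272+y/12.5-.5)
s=lambda x,y:(331+(x-400)/10-.5,296+y/10-.5)
print("cap",cast(f,t(163,198),.096),cast(g,s(607,125),.096),tri(f,t(163,198),g,s(607,125)))
print("col",cast(f,t(228,210),.052),cast(g,s(601,372),.052))
for p,q in(((517,170),(665,190)),((555,68),(698,90)),((517,170),(555,68)),((665,190),(698,90))):
    d=(cast(g,s(*q),.095)-cast(g,s(*p),.095))[:2];print(np.linalg.norm(d),np.degrees(np.arctan2(d[1],d[0]))%90)
d=(cast(f,t(225,270),.096)-cast(f,t(232,128),.096))[:2];print(np.degrees(np.arctan2(d[1],d[0]))%90)
p=np.array([.463,.332,.25])
for a in np.radians(np.arange(-180,180,30)):
    try: r=[env.solve_ik(x,down(a)) for x in (p,[.458,.053,.15],[.485,-.152,.15])]
    except Exception as e: r=[None]*3
    print(int(np.degrees(a).round()),[None if q is None else q[5].round(2) for q in r])
E
```

```text
cap [0.46434761 0.32575388 0.096     ] [0.46332914 0.33332345 0.096     ] (array([0.46443269, 0.32699934, 0.09125835]), np.float64(0.0002574466197889653))
col [0.46432059 0.32704973 0.052     ] [0.46367349 0.33230762 0.052     ]
0.02054108442063032 88.60058349235294
0.020443119358013215 86.5326380897688
0.024256074942482917 87.45798406313504
0.023516518614680168 87.69321186960315
88.61481116900694
-180 [np.float64(-1.0), np.float64(-1.52), np.float64(-1.93)]
-150 [np.float64(-1.53), np.float64(-2.04), np.float64(-2.46)]
-120 [np.float64(-2.05), np.float64(-2.57), None]
-90 [np.float64(-2.57), None, np.float64(2.78)]
-60 [None, np.float64(2.67), np.float64(2.25)]
-30 [np.float64(2.66), np.float64(2.14), np.float64(1.73)]
0 [np.float64(2.14), np.float64(1.62), np.float64(1.21)]
30 [np.float64(1.62), np.float64(1.1), np.float64(0.68)]
60 [np.float64(1.09), np.float64(0.57), np.float64(0.16)]
90 [np.float64(0.57), np.float64(0.05), np.float64(-0.36)]
120 [np.float64(0.05), np.float64(-0.47), np.float64(-0.89)]
150 [np.float64(-0.48), np.float64(-1.0), np.float64(-1.41)]
```

The two views agree in x but differ by a steady 5 mm or so in y, for the cams as well as the driver, so it is a camera offset. I'll close the fingers along y, which centres the driver on that axis, then calibrate the views on the held driver.

```bash
cat >> h.py <<'E'
def st(*k):
    o=env.observe();print({i:np.round(o[i],4) for i in ("time","eef_pos","finger_gap","grip_force","wrist_force","wrist_torque")+k})
E
python3 - <<'E'
from h import *
a=np.radians(178)
env.move_to([.464,.3295,.20],down(a))
env.move_l([.464,.3295,.058],rate=.12);st()
gripper_to(0,70);st()
env.move_l([.464,.3295,.2],rate=.15);st()
f=grab_frame("top");g=grab_frame("side")
for fr in(f,g):print(proj(fr,(.464,.3295,.145)))
A=np.zeros((480,800,3),np.uint8)
p=proj(g,(.464,.3295,.17)).astype(int);I=g["image"][max(p[1]-60,0):p[1]+60,p[0]-60:p[0]+60];print("side crop origin",p-60)
A[:480,:480]=cv2.resize(I,(480,480),interpolation=cv2.INTER_CUBIC)
p=proj(f,(.464,.3295,.046)).astype(int);print("top origin",p-40);I=f["image"][p[1]-40:p[1]+40,p[0]-40:p[0]+40]
A[:320,480:]=cv2.resize(I,(320,320),interpolation=cv2.INTER_CUBIC)
cv2.imwrite("pics/c3.png",np.clip(A[:,:,::-1]*1.5,0,255))
E
```

```text
{'time': np.float64(3.225), 'eef_pos': array([0.4644, 0.3298, 0.0586]), 'finger_gap': np.float64(0.9975), 'grip_force': np.float64(0.0), 'wrist_force': array([ 0.7051, -1.0463,  0.3624]), 'wrist_torque': array([-0.0608,  0.0163,  0.0011])}
{'time': np.float64(3.8167), 'eef_pos': array([0.4641, 0.3295, 0.0583]), 'finger_gap': np.float64(0.2689), 'grip_force': np.float64(68.4734), 'wrist_force': array([-0.8646, -0.7072,  6.0988]), 'wrist_torque': array([-0.1238,  0.2438, -0.0211])}
{'time': np.float64(4.9167), 'eef_pos': array([0.4635, 0.3292, 0.1991]), 'finger_gap': np.float64(0.2652), 'grip_force': np.float64(68.5056), 'wrist_force': array([-0.4104, -0.4315, -1.732 ]), 'wrist_torque': array([ 0.0095, -0.0449, -0.0263])}
[183.20053919 286.38886844]
[351.73134238 276.8056302 ]
side crop origin [292 201]
top origin [157 248][ WARN:0@17.160] global loadsave.cpp:1063 imwrite_ Unsupported depth image for selected encoder is fallbacked to CV_8U.
```

View pics/c3.png

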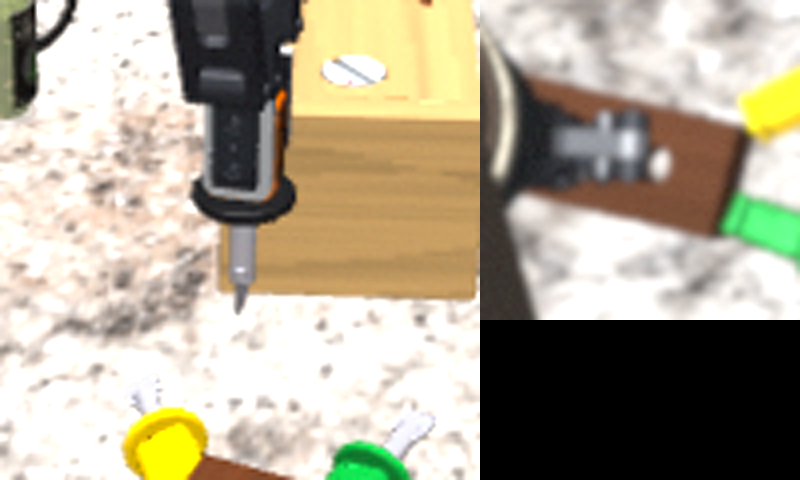

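Blade held tip-down at about side (351,278). It looks thin, so it is edge-on and its width lies along tool y. The column matches the prediction, but the row is about 3 px low, so the side view's y is biased and I trust the top view. The hole shows as a light spot near top (202,289). Next I hover over the left cam.

```bash
python3 - <<'E'
from h import *
a=np.radians(224.6)
env.move_to([.4582,.0518,.19],down(a))
env.move_l([.4582,.0518,.1523],rate=.1);st("joint_positions")
f=grab_frame("top");g=grab_frame("side")
cv2.imwrite("pics/_t1.png",f["image"][:,:,::-1]);cv2.imwrite("pics/_s1.png",g["image"][:,:,::-1])
A=np.zeros((600,800,3),np.uint8)
I=g["image"][175:235,355:415];A[:600,:600]=cv2.resize(I,(600,600),interpolation=cv2.INTER_CUBIC)
I=f["image"][262:312,175:225];A[:200,600:]=cv2.resize(I,(200,200),interpolation=cv2.INTER_CUBIC)
cv2.imwrite("pics/c4.png",A[:,:,::-1])
e=env.observe()["eef_pos"];print(proj(g,e-[0,0,.0523]),proj(g,[e[0],e[1],.09]))
H=cv2.cvtColor(f["image"],cv2.COLOR_RGB2HSV);V=H[...,2]
print(f["image"][282:296,192:208].mean(2).astype(int))
E
```

```text
{'time': np.float64(6.8), 'eef_pos': array([0.4583, 0.0521, 0.1523]), 'finger_gap': np.float64(0.2748), 'grip_force': np.float64(68.5116), 'wrist_force': array([-0.4178, -0.5601, -2.1825]), 'wrist_torque': array([ 0.0407, -0.0681,  0.0186]), 'joint_positions': array([ 0.0475,  0.3317,  2.0977,  0.    ,  0.7127, -2.3021])}
[380.07201637 211.99850931] [379.84395538 217.27504714]
[[ 67  68  66  69  69  69  67  68  69  70  70  68  69  70  69  69]
 [ 66  66  66  66  65  61  61  61  63  65  70  70  70  70  69  70]
 [ 66  66  63  63  56  52  50  50  55  67  79  80  73  69  68  67]
 [ 66  67  62  55  47  42  40  44  62  91 112 109  87  71  68  67]
 [ 65  64  61  47  40  36  37  56  92 131 152 140 106  77  67  67]
 [ 66  64  55  46  37  34  45  78 124 160 174 159 121  85  68  65]
 [ 66  64  54  42  33  34  55  97 143 174 181 163 124  86  69  64]
 [ 65  64  52  40  35  36  58 103 147 173 173 156 120  84  68  67]
 [ 66  63  56  43  34  33  56  97 139 161 163 144 108  77  70  66]
 [ 66  63  57  48  39  36  48  80 117 140 143 124  93  73  69  67]
 [ 66  65  62  55  48  40  43  64  93 114 115  97  79  68  66  66]
 [ 66  65  63  61  56  52  48  56  72  87  87  78  68  65  65  66]
 [ 64  64  64  65  62  59  59  59  64  71  70  67  66  64  64  64]
 [ 62  62  61  63  63  63  62  64  65  66  65  65  65  66  67  65]]
```

View pics/c4.png

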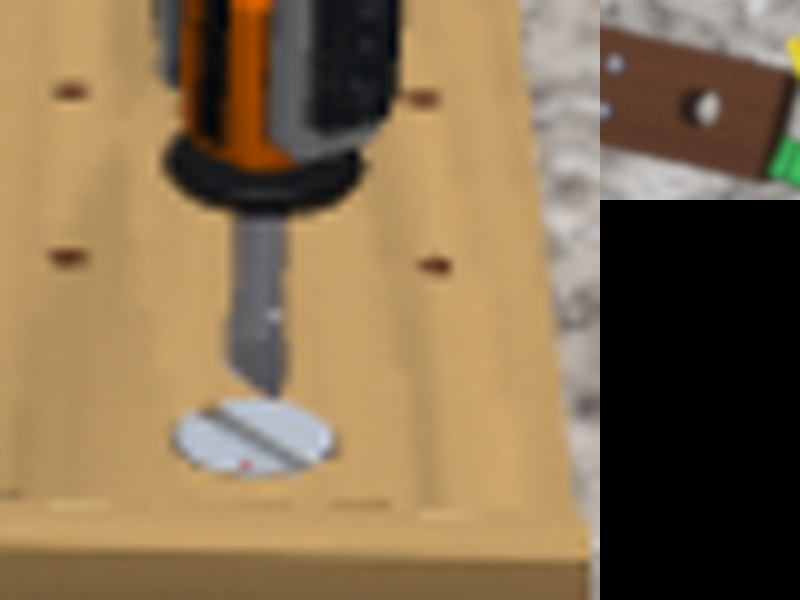

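The tip at side (380.3,213) and the left cam centre at (380.6,218.6) line up with the prediction to within 1 mm, and the blade is parallel to the slot. The emptied hole is visible in the top view. I'll descend by touch.

```bash
cat >> h.py <<'E'
def insert(x,y,a,zbot=.1345,F=7):
    env.move_l([x,y,.144],down(a),rate=.08)
    env.dwell(.15)
    h=env.move_l([x,y,zbot],down(a),rate=.025,until_force=F); st(); return h
E
python3 - <<'E'
from h import *
print(insert(.458,.0525,np.radians(224.6)))
E
```

```text
{'time': np.float64(7.7), 'eef_pos': array([0.4581, 0.0525, 0.1348]), 'finger_gap': np.float64(0.2734), 'grip_force': np.float64(70.1723), 'wrist_force': array([-0.6711,  0.6705, 11.2795]), 'wrist_torque': array([-0.0534,  0.2186, -0.0268])}
True
```

The tip is at 0.0825, so the blade is fully in the slot. Now I turn clockwise in small steps of joint 6, watching the moment.

```bash
cat >> h.py <<'E'
def turn(total=140,lim=.33,fine_after=55,base=None):
    q=np.array(env.observe()["joint_positions"]);q0=q[5]
    if base is None: base=env.observe()["wrist_torque"][2]
    d=0;log=[]
    while d<total:
        s=4 if d<fine_after else 1.5
        d+=s;q[5]=q0+np.radians(d);env.move_joints(q)
        o=env.observe();t=o["wrist_torque"][2]-base
        log.append((d,round(float(t),3)))
        if abs(t)>lim or np.hypot(*o["wrist_force"][:2])>25: break
    print(log);st();return d
E
python3 - <<'E'
from h import *
e=env.observe()["eef_pos"];env.move_l([.458,.0525,.1356],rate=.03);st()
turn(total=60)
E
```

```text
{'time': np.float64(7.95), 'eef_pos': array([0.4579, 0.0525, 0.1354]), 'finger_gap': np.float64(0.2668), 'grip_force': np.float64(68.5375), 'wrist_force': array([ 0.3418, -0.3304, -1.7114]), 'wrist_torque': array([-0.0036,  0.0103, -0.0145])}
[(4, 0.046), (8, -0.007), (12, 0.099), (16, 0.091), (20, 0.113), (24, 0.116), (28, 0.084), (32, 0.076), (36, 0.132), (40, 0.083), (44, 0.088), (48, 0.116), (52, 0.045), (56, 0.075), (57.5, 0.109), (59.0, 0.156), (60.5, 0.143)]
{'time': np.float64(12.2), 'eef_pos': array([0.4584, 0.053 , 0.1354]), 'finger_gap': np.float64(0.2716), 'grip_force': np.float64(68.6705), 'wrist_force': array([-2.1545,  7.071 , -4.3256]), 'wrist_torque': array([1.6634, 0.5135, 0.1285])}
```

```bash
python3 - <<'E'
from h import *
turn(total=56,fine_after=16,base=-.0145,lim=.32)
E
```

```text
[(4, 0.133), (8, 0.103), (12, 0.097), (16, 0.052), (17.5, 0.092), (19.0, 0.087), (20.5, 0.135), (22.0, 0.081), (23.5, 0.108), (25.0, 0.121), (26.5, 0.084), (28.0, 0.036), (29.5, 0.087), (31.0, 0.105), (32.5, 0.104), (34.0, 0.106), (35.5, 0.087), (37.0, 0.098), (38.5, 0.104), (40.0, 0.173), (41.5, 0.228), (43.0, 0.242), (44.5, 0.277), (46.0, 0.344)]
{'time': np.float64(18.2), 'eef_pos': array([0.4595, 0.0534, 0.1355]), 'finger_gap': np.float64(0.275), 'grip_force': np.float64(68.8425), 'wrist_force': array([ 0.8822,  6.3618, -7.6246]), 'wrist_torque': array([ 1.5197, -0.2312,  0.3299])}
```

The moment climbs steadily from 0.10 to 0.34 N m over the last 7°, after about 106° of blade turn, so the left cam is seated. I unload, lift and go to the right cam.

```bash
python3 - <<'E'
from h import *
q=np.array(env.observe()["joint_positions"]);q[5]-=np.radians(12);env.move_joints(q);st()
e=env.observe()["eef_pos"];env.move_l([e[0],e[1],.165],rate=.08);st()
env.move_to([.4856,-.1535,.16],down(np.radians(225.3)));print(env.observe()["joint_positions"][5])
print(insert(.4856,-.1535,np.radians(225.3)))
g=grab_frame("side");f=grab_frame("top")
cv2.imwrite("pics/c5.png",cv2.resize(np.hstack([g["image"][150:240,340:430],f["image"][255:345,305:395]]),(800,400),interpolation=cv2.INTER_CUBIC)[:,:,::-1])
E
```

```text
{'time': np.float64(18.525), 'eef_pos': array([0.4597, 0.0535, 0.1355]), 'finger_gap': np.float64(0.2685), 'grip_force': np.float64(69.6206), 'wrist_force': array([-2.4573,  4.0195, -2.8512]), 'wrist_torque': array([0.9546, 0.5119, 0.0596])}
{'time': np.float64(19.0417), 'eef_pos': array([0.4601, 0.0534, 0.1652]), 'finger_gap': np.float64(0.2693), 'grip_force': np.float64(69.6158), 'wrist_force': array([ 0.5344,  0.4802, -1.4169]), 'wrist_torque': array([0.0364, 0.0186, 0.0138])}
-2.7262412206301683
{'time': np.float64(21.8083), 'eef_pos': array([ 0.4856, -0.1536,  0.1349]), 'finger_gap': np.float64(0.2689), 'grip_force': np.float64(71.2712), 'wrist_force': array([-0.2774, -1.0246,  9.3571]), 'wrist_torque': array([-0.1024,  0.1877, -0.0009])}
True
```

In the right slot too, at the same depth. I turn it the same way.

```bash
python3 - <<'E'
from h import *
env.move_l([.4856,-.1535,.1356],rate=.03)
turn(total=140,fine_after=78,base=0.0,lim=.32)
E
```

```text
[(4, 0.012), (8, -0.008), (12, 0.058), (16, 0.059), (20, 0.083), (24, 0.047), (28, 0.162), (32, 0.03), (36, 0.06), (40, 0.068), (44, 0.052), (48, 0.07), (52, 0.085), (56, 0.116), (60, 0.109), (64, 0.068), (68, 0.097), (72, 0.084), (76, 0.09), (80, 0.097), (81.5, 0.159), (83.0, 0.114), (84.5, 0.131), (86.0, 0.119), (87.5, 0.084), (89.0, 0.075), (90.5, 0.109), (92.0, 0.117), (93.5, 0.151), (95.0, 0.072), (96.5, 0.102), (98.0, 0.127), (99.5, 0.114), (101.0, 0.08), (102.5, 0.083), (104.0, 0.097), (105.5, 0.153), (107.0, 0.225), (108.5, 0.271), (110.0, 0.355)]
{'time': np.float64(32.1583), 'eef_pos': array([ 0.4867, -0.1532,  0.1355]), 'finger_gap': np.float64(0.2682), 'grip_force': np.float64(69.3765), 'wrist_force': array([ 4.4601,  8.384 , -5.7796]), 'wrist_torque': array([ 1.9061, -0.9328,  0.3549])}
```

View pics/c5.png

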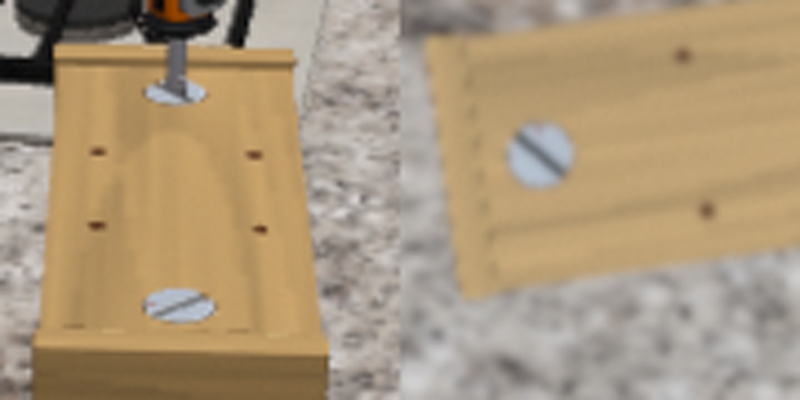

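The side and top views show the left slot turned to the other diagonal and the left panel gap closed. The right moment rose from 0.10 to 0.355, so it is seated. Now I take the driver back to the hole.

```bash
python3 - <<'E'
from h import *
q=np.array(env.observe()["joint_positions"]);q[5]-=np.radians(12);env.move_joints(q)
e=env.observe()["eef_pos"];env.move_l([e[0],e[1],.175],rate=.1)
f=grab_frame("top")
V=cv2.cvtColor(f["image"],cv2.COLOR_RGB2GRAY).astype(int)[278:300,186:214]
c=blobs(abs(V-np.median(V[4:18,5:22][[0,-1]]))>13,1)[0];x,y,w,h=cv2.boundingRect(c);p=(186+x+(w-1)/2,278+y+(h-1)/2);print(x,y,w,h,p)
P=cast(f,p,.046);print(P, cast(f,(199.4,288.6),.046))
E
```

```text
9 6 11 10 (200.0, 288.5)
[0.46413547 0.32403869 0.046     ] [0.46394602 0.32523615 0.046     ]
```

```bash
python3 - <<'E'
from h import *
a=np.radians(90);x,y=.4641,.3255
env.move_to([x,y,.15],down(a))
env.move_l([x,y,.106],rate=.1);st()
g=grab_frame("side");e=env.observe()["eef_pos"]
print(proj(g,e-[0,0,.0523]),proj(g,[e[0],e[1],.046]))
I=g["image"][295:355,320:380];cv2.imwrite("pics/c6.png",cv2.resize(I,(600,600),interpolation=cv2.INTER_CUBIC)[:,:,::-1])
E
```

```text
{'time': np.float64(35.4167), 'eef_pos': array([0.4643, 0.3253, 0.1061]), 'finger_gap': np.float64(0.2679), 'grip_force': np.float64(69.9482), 'wrist_force': array([ 0.0566,  0.3947, -0.7855]), 'wrist_torque': array([-0.0164,  0.009 ,  0.0001])}
[350.83186843 328.48122919] [350.74607384 332.99904342]
```

View pics/c6.png

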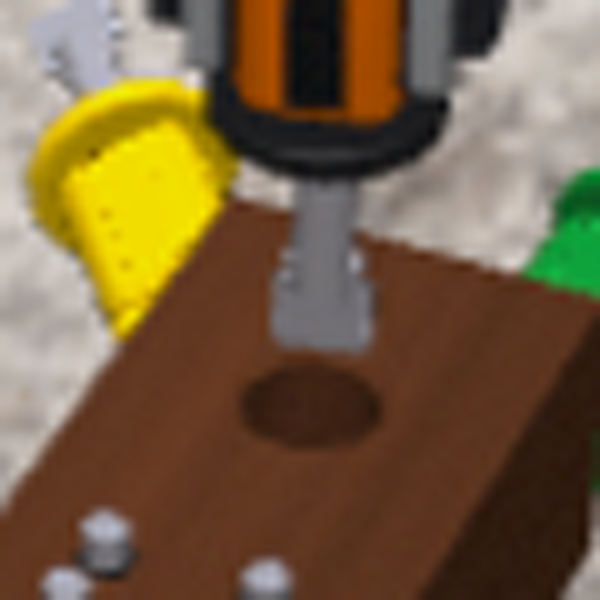

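The tip at crop (322,350) and the hole centre at (311,407) show the hole about 1.2 mm to +x and 2 mm to +y of the tip. I correct for that and lower by touch.

```bash
python3 - <<'E'
from h import *
x,y=.4653,.3272
env.move_l([x,y,.105],rate=.05)
h=env.move_l([x,y,.075],rate=.07,until_force=5);st();print(h)
if not h:
    h=env.move_l([x,y,.0555],rate=.04,until_force=5);print(h);st()
    g=grab_frame("side");I=g["image"][280:360,310:390];cv2.imwrite("pics/c7.png",cv2.resize(I,(600,600),interpolation=cv2.INTER_CUBIC)[:,:,::-1])
E
```

```text
{'time': np.float64(36.2917), 'eef_pos': array([0.4651, 0.3271, 0.0746]), 'finger_gap': np.float64(0.2698), 'grip_force': np.float64(69.9487), 'wrist_force': array([-0.3352,  0.431 , -0.7956]), 'wrist_torque': array([ 0.0429, -0.0019, -0.041 ])}
False
True
{'time': np.float64(36.7333), 'eef_pos': array([0.4654, 0.3273, 0.058 ]), 'finger_gap': np.float64(0.2699), 'grip_force': np.float64(71.5843), 'wrist_force': array([-0.1039, -0.2413,  5.9785]), 'wrist_torque': array([0.0666, 0.0727, 0.0107])}
```

Contact at TCP z = 0.058, exactly where the collar should rest. I release, back off, and check everything.

```bash
python3 - <<'E'
from h import *
gripper_to(1.0);env.dwell(.2)
env.move_l([.4654,.3273,.22],rate=.12)
env.move_to([.30,.50,.28],down(np.radians(90)));st()
f=grab_frame("top");g=grab_frame("side")
A=np.zeros((600,800,3),np.uint8)
A[:300]=cv2.resize(f["image"][140:325,140:490],(800,423),interpolation=cv2.INTER_CUBIC)[123:]
A[300:,:400]=cv2.resize(g["image"][140:365,190:490],(400,300),interpolation=cv2.INTER_CUBIC)
A[300:,400:]=cv2.resize(f["image"][240:315,390:490],(400,300),interpolation=cv2.INTER_CUBIC)
cv2.imwrite("pics/c8.png",A[:,:,::-1])
E
```

```text
{'time': np.float64(40.0917), 'eef_pos': array([0.3006, 0.4993, 0.2795]), 'finger_gap': np.float64(0.9981), 'grip_force': np.float64(0.0), 'wrist_force': array([ 0.7914,  0.2213, -1.2154]), 'wrist_torque': array([-0.0137,  0.044 ,  0.0137])}
```

View pics/c8.png

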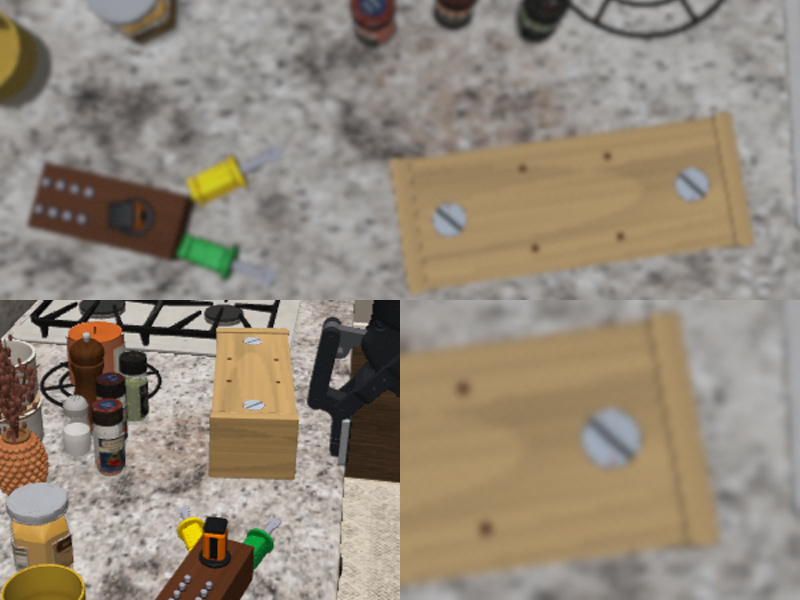

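The picture shows both slots turned, both panel gaps closed, the driver upright in the block and the jars standing. I hand it in.

```bash
python3 -c "
from bench import ticket
print(ticket.finish_job())"
```

```text
the job is handed in; nothing more can be done
None
```

The job is handed in at about 40 s: both cams turned clockwise until they seated (peak about 0.35 N m) with both panels drawn tight, the screwdriver back upright in its hole, and the jars still standing.

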